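# Hang the parts basket and click the lift up four notches

### The job

On the watchmaker's bench, hang the parts basket by its handle on the two-armed hook of the lift and let go of it. Then press the lift's lever down by its knob exactly four clicks from its rest, never going on past the fourth notch, and finish still holding the knob down there: the lever springs back if let go. Keep the basket upright and leave the other things on the bench where they are.

Things in the scene. Friction and masses are not known exactly. Their poses are not given: they have to be found in the camera images.
- basket: open steel tray of watch parts, 78 (x) by 125 (y) mm, walls 40 mm high, about 0.2 kg, with a fixed upright bail handle. Origin: centre of its underside. The bail stands in the plane x = 0: uprights at y = +-59 mm and a level round bar, 8 mm thick, along y, its middle line 120 mm above the origin
- bail_grip (a point): centre of the black grip in the middle of the bail's bar: 12 x 12 mm in section, 30 mm long along the bar (y); axes as the basket's. The opening below the bar is 76 mm high
- stand: basket lift fixed to the bench: grey base plate 190 x 320 mm, 14 mm thick (centre 20 mm to +x of the origin, origin on the bench). Its front is -x. At y = +85 mm an upright (front face at x = 52 mm, 272 mm tall) carries the hook; at y = -85 mm two cheeks (x 15 to 85 mm, up to 230 mm tall) carry the lever
- hook_seat (a point): where the centre of the bail's grip lies when the basket hangs; axes as the stand's; rises with the hook. The prongs' middle line is 8.5 mm below it, their upturned free ends are 20 mm in front (-x) and reach 18 mm above it, the crossbar is 105 mm behind. The bail goes on from the front: prongs pass under the bar, one each side of the grip, then lower it
- hook: the hook: two parallel level steel prongs, 8 mm thick, 68 mm apart between middles, reaching from the lift's upright to the stand's -x, with a slight dip under the seat and upturned ends. It rises 50 mm per rad of the lever. Its origin is the stand's, risen with it
- lever_axis (a point): the lever's pivot, level, along the stand's y axis, 140 mm above the bench; axes as the stand's
- knob: black round knob, turning freely about its own length, on the lever's free end, 22 mm thick, 50 mm long along the stand's y; origin at its centre, 150 mm from lever_axis. At rest it is in front (-x) of the axis and 0.45 rad above level. Push its top down: the push eases to about 2 to 3 N as a notch comes, then must rise to 6 or 7 N to leave it
- lever (a joint): angle of the lever, rad: 0 at its rest, grows as the knob goes down. One click every 0.2 rad, so the notches lie at 0.2, 0.4, 0.6, 0.8 and on to the end stop at 1.2; at the fourth notch it reads 0.8 and the knob is 0.35 rad below level. A return spring drives the lever back to rest when let go
- loupe: black eyepiece loupe, 38 mm wide, 36 mm tall; origin at its underside
- oil: small amber bottle, 30 mm wide, 60 mm tall; origin at its underside
- driver: screwdriver lying flat, 130 mm long, wooden handle; origin near its middle, x axis towards the blade
- tape: roll of tape lying flat, 54 mm wide, 18 mm high; origin at its underside
- quartz: black square clock movement, 56 x 56 x 16 mm with a small brass shaft; origin at its underside
- clock: white alarm clock, 45 x 130 mm, 91 mm tall; origin at its underside
- bezel: steel watch bezel ring lying flat, 42 mm wide, 6 mm high; origin at its underside
Things that resemble listed ones, but are neither listed nor needed, are in the scene too. Leave any green look-alike of the basket alone.

How it is judged:
On the way, in this order (a step that is already met when the one before it is completed fails the run):
1. the basket hangs by its bail on the hook, let go, the lever still at rest (distance between bail_grip and hook_seat below 0.02 m and contact force between hook and basket above 0.8 N and contact force between the arm and basket below 0.1 N and angle between basket's own z axis and vertical below 0.25 rad and value of joint lever below 0.08 rad), for 0.3 s.
2. the lever is pressed to the fourth notch with the basket on the hook (distance between bail_grip and hook_seat below 0.02 m and contact force between hook and basket above 0.8 N and value of joint lever between 0.72 and 0.88 rad and contact force between the fingers and knob above 1 N), for 0.3 s.
At the end, for the whole second after the job is handed in: The gripper's fingers hold the knob down (over 1 N) with the lever still in the fourth notch (0.72 to 0.88 rad); the basket hangs from the hook alone, bail within 20 mm of the seat, tilted under 0.25 rad, over 90 mm above the bench, moving slower than 0.08 m/s (all of step 2 and contact force between the arm and basket below 0.1 N and angle between basket's own z axis and vertical below 0.25 rad and velocity of joint lever between -0.1 and 0.1 rad/s and height (world z) of basket above 0.09 m and linear speed of basket below 0.08 m/s); the arm keeps its last pose, push and grip.
It fails at once if the lever is pressed past the fourth notch (over 0.92 rad) (value of joint lever above 0.92 rad).
It fails at once if the basket is tipped by more than 0.7 rad (angle between basket's own z axis and vertical above 0.7 rad).
It fails at once if another thing on the bench is shifted by more than 30 mm (distance of any of loupe, oil, driver, tape, quartz, clock, bezel from where it was at the start of the episode above 0.03 m).
It also fails if it takes over 64 s, if anything falls off the work surface, if the arm or the gripper's body presses on something with over 40 N, if the wrist force passes 120 N, or if a joint passes its speed limit or range.

### The arm

A 7-joint arm with a two-finger parallel gripper is mounted at the origin on the work surface. World frame = base frame: x ahead of the robot, y to its left, z up, the work surface at z = 0. Lengths are in m, angles in rad, forces in N, time in s.
With the tool pointing down it reaches from about 0.4 to 0.75 m from the base axis. Payload 19.5 kg.
Tool frame: the origin (TCP) lies on the centre line of the jaws, within the pads' length; the fingertips stand 11 mm ahead of it and the grasp point (between the pads) lies 8 mm behind it; z points along the fingers, y is the line along which they close (so a half turn about z gives the same grasp; the last joint's range is limited). The gripper opens to 85 mm and grips with 20 to 120 N. Pads are 22 mm wide; open, the fingers measure 114 mm over their backs; the gripper's body (76 mm by 85 mm) begins 54 mm behind the grasp point. The pads swing forward as they close: fully open they stand 13 mm farther back than shut.
Start: joints at [1.088, 0.707, -0.028, 1.485, 0.022, 0.951, -0.075], TCP at [0.245, -0.52, 0.242] pointing down, gripper open.
Joint ranges: [-2.71, 2.71], [-0.32, 2.16], [-1.57, 1.52], [0, 2.45], [-1.46, 4.6], [0, 2.02], [-2.83, 2.83]. Speed limits (rad/s): [1.89, 1.89, 2.57, 2.57, 3.01, 3.01, 3.01].

### API

Orientations are given as a 3x3 rotation matrix whose columns are the frame's x, y, z axes.
In Python, from plant import * gives the robot as it stands. The module is installed in compiled form; this text tells all that it offers.
- The arm moves only by the tool move_arm, never from a script. Its argument "motion" is a list of rows, each a list of 7 numbers: the shift along the world's x, y, z in units of 25 mm (1.0 is 25 mm), then the turn, a rotation vector about the world's x, y, z in units of 5 degrees (1.0 is 5 degrees), then the finger opening in mm, from 0 to 85.4. A call has exactly 8 rows; each row shifts and turns the commanded pose from where the row before left it; what a row does not reach is not made up. A row lasts 1/12 s, in which the tool goes at most 41.7 mm and 7.16 degrees, less where a joint would pass 70% of its speed; a pose out of reach is approached as far as the arm can. A call is refused whole if a number of a shift passes 1 or a number of a turn 1, either way. A call with a gripper value outside its range is refused whole. The fingers move at their own pace and stop on an object; the grip force is fixed at half the most. Time passes only in rows, so rows that do not move let the fingers close, or fill a call up. It gives the time, the measured TCP pose, the force, the opening and the grip force at its end, in the units of the state.
- read_state(): the state, without advancing time (a new reading comes with each control period).
- snapshot(name): name is "scene" or "top" or "wrist"; returns the picture (480x640x3 uint8, red, green, blue); there is no depth.
- get_calibration(name): a dict with "intrinsics" (3x3 intrinsics, pixels), "camera_from_world" (4x4, takes a point from world to camera coordinates); the wrist camera has in their place "hand_eye" (4x4, takes a point from camera to tool coordinates, whose origin is the TCP and whose axes are the flange's). Camera axes: x right, y down, z forward; pixel columns grow to the right and rows downward; lengths in m; the calibration is good to about 2 mm. A picture is of the moment at which its call begins: read the wrist's pose just before it. get_calibration takes no time and is no camera call.
- finish_job(): hands the job in; it is judged then, once.
The state is a dict: "t": time; "joints": joint angles; "joint_velocities": joint speeds; "tau": joint torques, N m; "position": TCP position; "tool_rot": TCP orientation; "force": force on the tool from outside, world axes, zero at the start; "moment": the same for the moment, N m; "gripper_width": finger opening in m; "gripper_force": force on a finger pad.
Only numpy, scipy, OpenCV 4.12 (cv2) and the standard library are available. Lean on these libraries where they do the work, as an engineer would, in place of code of your own. Each camera call takes 0.05 s, during which the arm holds its last target. There are 200 camera calls.

## Working session

There is one attempt and no reset: what is moved stays moved. The work goes in short steps, Python scripts to look and compute and a tool call to move; the robot and the scene stay as the last step left them, time stands still between calls to the robot, and variables do not carry over. Pictures are saved under pics/ and viewed, at most 10 in all, crops included, and the job is handed in when it is done.

Besides the shell and the picture viewer there is one more tool, called after "Call:" as a command line: name --pt "numbers of a row" for each row, then --argument value for the rest. move_arm: Moves the arm, as the interface text tells. Its arguments: {"type":"object","properties":{"motion":{"type":"array","items":{"type":"array","items":{"type":"number"}}}},"required":["motion"]}

```bash
mkdir -p pics
python3 - <<'E'
from plant import *
import cv2,numpy as np
s=read_state();print(s['t'],s['position'],s['tool_rot'],s['gripper_width'])
for n in ["scene","top"]:
    im=snapshot(n);cv2.imwrite(f"pics/{n}0.png",im[:,:,::-1])
    c=get_calibration(n);print(n,np.round(c['intrinsics'],1).tolist(),np.round(c['camera_from_world'],4).tolist())
print(get_calibration("wrist"))
E
```

```text
0.0 [ 0.2452474  -0.5198042   0.24185109] [[ 9.04403996e-01  4.26676914e-01 -4.72416211e-04]
 [ 4.26677175e-01 -9.04403469e-01  9.76782524e-04]
 [-1.04843077e-05 -1.08497523e-03 -9.99999411e-01]] 0.08555418754818109
scene [[467.7, 0.0, 319.2], [0.0, 467.7, 243.9], [0.0, 0.0, 1.0]] [[-0.7974, 0.6033, -0.014, 0.4058], [0.3346, 0.4228, -0.8422, -0.0319], [-0.5022, -0.6762, -0.539, 1.5337], [0.0, 0.0, 0.0, 1.0]]
top [[498.9, 0.0, 308.8], [0.0, 498.9, 241.5], [0.0, 0.0, 1.0]] [[0.0124, -0.9994, 0.0322, -0.0351], [-0.9906, -0.0166, -0.1359, 0.4893], [0.1363, -0.0302, -0.9902, 1.1856], [0.0, 0.0, 0.0, 1.0]]
{'intrinsics': array([[418.90518874,   0.        , 316.41054919],
       [  0.        , 418.90518874, 231.91138025],
       [  0.        ,   0.        ,   1.        ]]), 'hand_eye': array([[-1.33940777e-04, -9.63469503e-01, -2.67818034e-01,
         6.69890060e-02],
       [ 9.99999080e-01,  2.32458680e-04, -1.33638313e-03,
         2.88068369e-04],
       [ 1.34982102e-03, -2.67817967e-01,  9.63468585e-01,
        -1.30756025e-01],
       [ 0.00000000e+00,  0.00000000e+00,  0.00000000e+00,
         1.00000000e+00]])}
```

View pics/scene0.png

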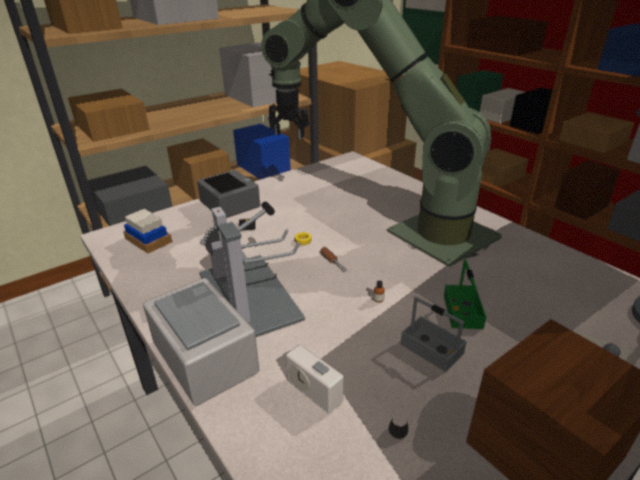

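View pics/top0.png

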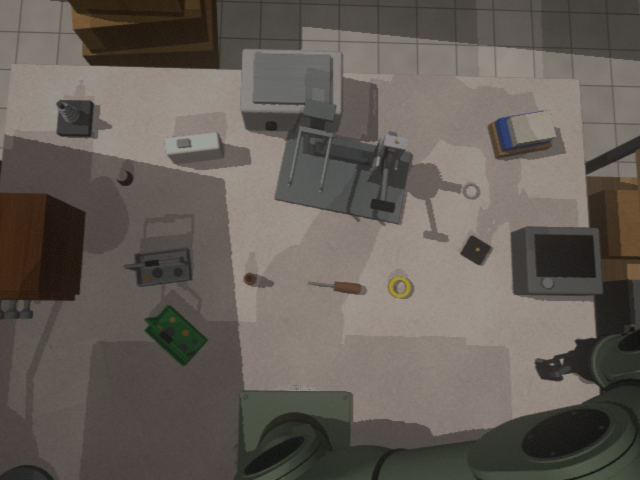

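Scene picture: there are two basket candidates. The grey steel one is at top (162,267) / scene (433,340). The green one is at top (176,334) / scene (464,305). The grey one fits "steel tray", and the green one is the look-alike to leave alone. The lift is at top (345,170), with the knob at top (382,205) / scene (267,209). I'll confirm these in enlarged crops.

Run:
```python
import cv2,numpy as np
t=cv2.imread("pics/top0.png");s=cv2.imread("pics/scene0.png")
def crop(im,x0,y0,w,h,k,step=20):
    c=cv2.resize(im[y0:y0+h,x0:x0+w],None,fx=k,fy=k,interpolation=cv2.INTER_CUBIC)
    c=cv2.convertScaleAbs(c,alpha=1.5,beta=10)
    for x in range((x0//step+1)*step,x0+w,step): 
        cv2.line(c,((x-x0)*k,0),((x-x0)*k,6),(0,0,255),1);cv2.putText(c,str(x),((x-x0)*k-10,16),0,.35,(0,0,255),1)
    for y in range((y0//step+1)*step,y0+h,step): 
        cv2.line(c,(0,(y-y0)*k),(6,(y-y0)*k),(0,0,255),1);cv2.putText(c,str(y),(8,(y-y0)*k+4),0,.35,(0,0,255),1)
    return c
a=crop(t,115,225,100,90,4);b=crop(s,390,255,100,120,4)
m=np.zeros((480,800,3),np.uint8);m[:360,:400]=a;m[:,400:]=b
cv2.imwrite("pics/c1.png",m)
a=crop(t,270,80,150,150,5)[:600];
a=crop(t,270,90,150,140,4);
b=crop(s,190,190,140,150,4)[:,:200*4]
h=max(a.shape[0],b.shape[0]);m=np.zeros((600,800,3),np.uint8)
b2=crop(s,195,195,120,150,4)
a2=crop(t,272,90,148,140,4)
cv2.imwrite("pics/c2.png",cv2.resize(a2,None,fx=1.28,fy=1.0) if 0 else crop(t,270,90,155,118+5,5)[:600])
cv2.imwrite("pics/c3.png",crop(s,195,195,150,110,5))
```

```text
(no output)
```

View pics/c1.png

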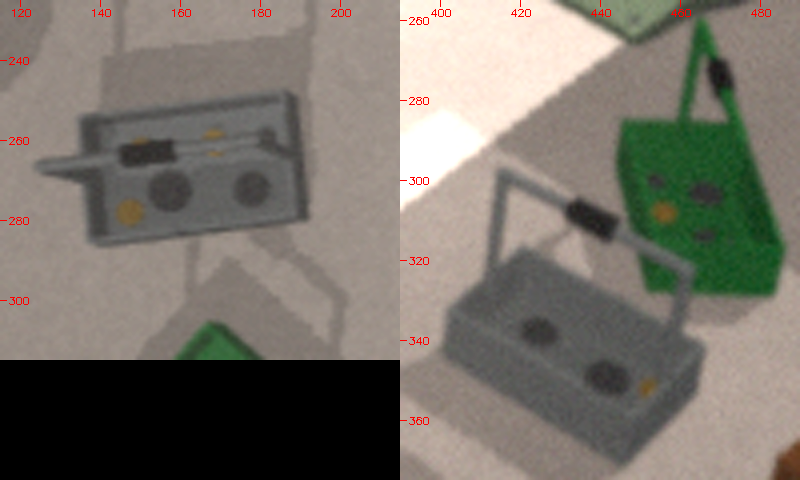

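View pics/c2.png

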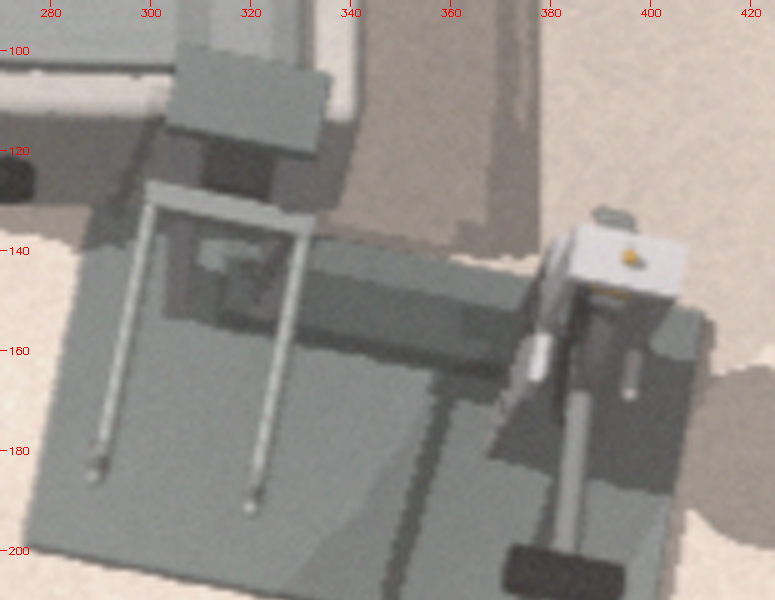

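View pics/c3.png

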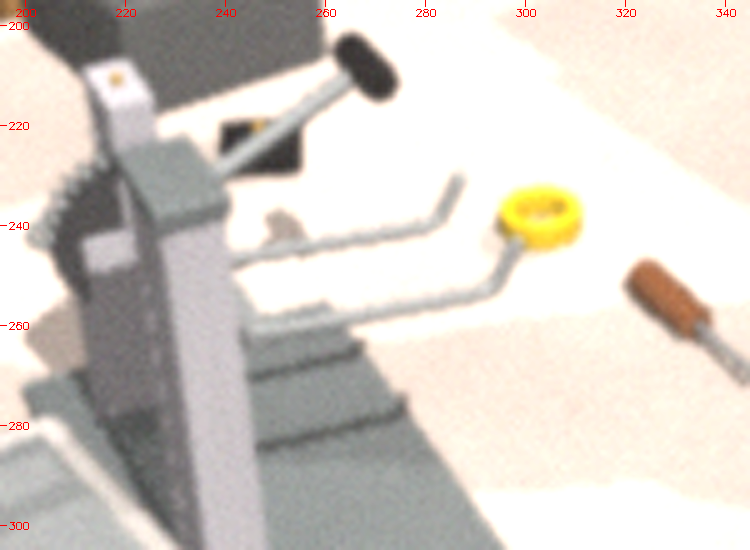

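The crops confirm it. The steel-grey basket has its black grip at top (151.8,263.2) / scene (438,309.5), and the green one is the look-alike. The prong tips are at top (289.2,185) and (320,191.4), scene (298.6,243) and (287,231). The knob is at top (382.8,204.4) / scene (268,208.4).

```bash
cat > h.py <<'E'
from plant import *
import cv2,numpy as np
C={n:get_calibration(n) for n in("scene","top")}
P={n:c['intrinsics']@np.array(c['camera_from_world'])[:3] for n,c in C.items()}
def tri(a,b,A=None,B=None):
    X=cv2.triangulatePoints(P["top"] if A is None else A,P["scene"] if B is None else B,np.array(a,float).reshape(2,1),np.array(b,float).reshape(2,1));return (X[:3]/X[3]).ravel()
def plane(n,uv,z):
    p=P[n];M=p[:,:3];c=-np.linalg.solve(M,p[:,3]);d=np.linalg.solve(M,[*uv,1]);return c+d*(z-c[2])/d[2]
def proj(p,X): v=p@np.append(X,1);return v[:2]/v[2]
def wristP(s):
    c=get_calibration("wrist");T=np.eye(4);T[:3,:3]=s['tool_rot'];T[:3,3]=s['position']
    return c['intrinsics']@np.linalg.inv(T@c['hand_eye'])[:3]
E
python3 - <<'E'
from h import *
np.set_printoptions(precision=4,suppress=True)
D={"grip":((151.8,263.2),(438,309.5)),"bar+y":((125,266.8),(462.5,322.5)),"bar-y":((182,259.3),(415.7,298)),
"tip+y":((289.2,185),(298.6,243)),"tip-y":((320,191.4),(287,231)),"knob":((382.8,204.4),(268,208.4)),"knob+y":((371,203),(271.4,213.4)),"knob-y":((394.6,206),(265,204))}
for k,(a,b) in D.items():
    X=tri(a,b);print(k,X,proj(P["top"],X)-a,proj(P["scene"],X)-b)
for k,uv in {"FL":(275.4,199),"FR":(402,222),"BR":(411,153),"BL":(287,138)}.items(): print(k,plane("top",uv,.014))
for k,uv in {"F+y":(136.5+2,286),"F-y":(191.5,280),"B+y":(135,254),"B-y":(188.5,248)}.items(): print("tray",k,plane("top",uv,.04))
for k,uv in {"xb+":(300,128),"xb-":(331,134)}.items(): print(k,plane("top",uv,.17))
E
```

```text
grip [0.4229 0.325  0.1207] [-0.0751  0.0639] [-0.1136  0.0043]
bar+y [0.4138 0.3843 0.1196] [-0.2273  0.1836] [-0.3476  0.0244]
bar-y [0.4309 0.2616 0.1167] [-1.1294  0.9939] [-1.6731  0.0005]
tip+y [0.585  0.0214 0.2082] [-0.4247  0.4915] [-0.65   -0.1145]
tip-y [ 0.5734 -0.0447  0.206 ] [-0.2487  0.2975] [-0.3706 -0.0727]
knob [ 0.5472 -0.1783  0.205 ] [-0.5097  0.6432] [-0.7169 -0.1698]
knob+y [ 0.5511 -0.1541  0.2012] [-0.3321  0.4153] [-0.4726 -0.1077]
knob-y [ 0.5429 -0.2025  0.2075] [-0.7847  0.9973] [-1.091  -0.2683]
FL [0.5988 0.0566 0.014 ]
FR [ 0.546  -0.2623  0.014 ]
BR [ 0.726  -0.2879  0.014 ]
BL [0.7584 0.0305 0.014 ]
tray F+y [0.3754 0.3759 0.04  ]
tray F-y [0.3914 0.2514 0.04  ]
tray B+y [0.4517 0.3886 0.04  ]
tray B-y [0.4683 0.262  0.04  ]
xb+ [ 0.7271 -0.0009  0.17  ]
xb- [ 0.7148 -0.0705  0.17  ]
```

Call:
move_arm --pt "1 1 0.6 0 0 0 85" --pt "1 1 0.6 0 0 0 85" --pt "1 1 0.6 0 0 0 85" --pt "1 1 0.6 0 0 0 85" --pt "1 1 0 0 0 0 85" --pt "1 1 0 0 0 0 85" --pt "1 1 0 0 0 0 85" --pt "0 1 0 0 0 1 85"

```text
t: 0.77
position: [0.4239, -0.3173, 0.3015]
tool_rot: [[0.863, 0.505, 0.001], [0.505, -0.863, 0.001], [0.001, -0.001, -1.0]]
force: [1.0, -0.1, -0.5]
gripper_width: 0.085
gripper_force: 0.0
```

Call:
move_arm --pt "0 1 0 0 0 1 85" --pt "0 1 0 0 0 1 85" --pt "0 1 0 0 0 1 85" --pt "0 1 0 0 0 1 85" --pt "0 1 0 0 0 1 85" --pt "0 1 0 0 0 1 85" --pt "0 1 0 0 0 1 85" --pt "0 1 0 0 0 1 85"

```text
t: 1.43
position: [0.42, -0.1188, 0.3022]
tool_rot: [[0.334, 0.943, -0.0], [0.943, -0.334, 0.0], [-0.0, -0.0, -1.0]]
force: [0.2, 0.2, -0.5]
gripper_width: 0.0854
gripper_force: 0.0
```

Call:
move_arm --pt "0 1 0 0 0 1 85" --pt "0 1 0 0 0 1 85" --pt "0 1 0 0 0 1 85" --pt "0 1 0 0 0 1 85" --pt "0 1 0 0 0 1 85" --pt "0 1 0 0 0 0.5 85" --pt "0 1 0 0 0 0 85" --pt "0 1 0 0 0 0 85"

```text
t: 2.1
position: [0.4201, 0.0811, 0.3022]
tool_rot: [[-0.135, 0.991, -0.0], [0.991, 0.135, -0.0], [-0.0, -0.0, -1.0]]
force: [0.8, -0.5, -0.5]
gripper_width: 0.085
gripper_force: 0.0
```

Call:
move_arm --pt "0 1 0 0 0 0 85" --pt "0 1 0 0 0 0 85" --pt "0 1 0 0 0 0 85" --pt "0 1 0 0 0 0 85" --pt "0 1 0 0 0 0 85" --pt "0 1 0 0 0 0 85" --pt "0 1 0 0 0 0 85" --pt "0 0 0 0 0 0 85"

```text
t: 2.77
position: [0.4193, 0.2592, 0.3019]
tool_rot: [[-0.139, 0.99, -0.001], [0.99, 0.139, 0.002], [0.002, -0.001, -1.0]]
force: [0.1, 1.8, -0.1]
gripper_width: 0.0849
gripper_force: 0.0
```

Run:
```python
from h import *
s=read_state();im=snapshot("wrist");cv2.imwrite("pics/w1.png",im[:,:,::-1])
p=wristP(s);np.save("w1P.npy",p);print(s['position'],proj(p,[.4229,.325,.1207]))
```

```text
[0.41932319 0.25924325 0.301909  ] [335.38951951 120.41660433]
```

View pics/w1.png

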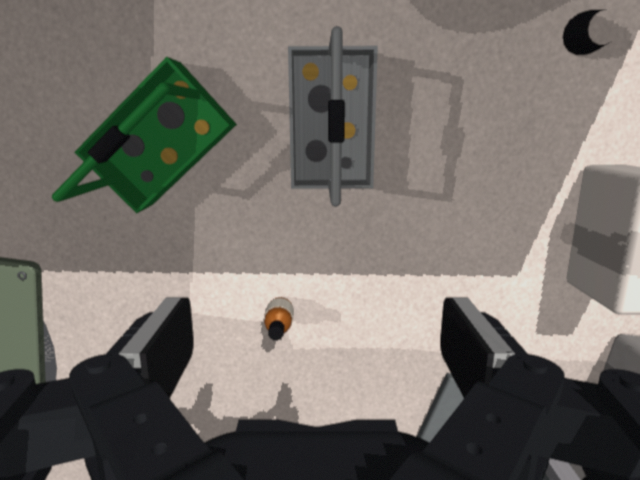

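The wrist view shows the grip at (336.5,121), with 335,120 predicted, and the bail upright in the image, so position and yaw agree. Descending to it now.

Call:
move_arm --pt "0.17 0.9 0 0 0 0 85" --pt "0 0.9 0 0 0 0 85" --pt "0 0.83 -0.6 0 0 0 85" --pt "0 0 -1 0 0 0 85" --pt "0 0 -1 0 0 0 85" --pt "0 0 -1 0 0 0 85" --pt "0 0 -1 0 0 0 85" --pt "0 0 -1 0 0 0 85"

```text
t: 3.48
position: [0.4247, 0.3197, 0.1611]
tool_rot: [[-0.134, 0.991, -0.0], [0.991, 0.134, -0.0], [-0.0, -0.0, -1.0]]
force: [1.3, -0.2, -1.0]
gripper_width: 0.0852
gripper_force: 0.0
```

Call:
move_arm --pt "0 0 -0.8 0 0 0 85" --pt "0 0 -0.7 0 0 0 85" --pt "0 0 -0.5 0 0 0 85" --pt "0 0 0 0 0 0 85" --pt "0 0 0 0 0 0 40" --pt "0 0 0 0 0 0 20" --pt "0 0 0 0 0 0 5" --pt "0 0 0 0 0 0 5"

```text
t: 4.15
position: [0.4249, 0.3208, 0.113]
tool_rot: [[-0.135, 0.991, 0.001], [0.991, 0.135, 0.001], [0.001, 0.001, -1.0]]
force: [0.1, -0.2, 0.0]
gripper_width: 0.0386
gripper_force: 0.0
```

Call:
move_arm --pt "0 0 0 0 0 0 5" --pt "0 0 0 0 0 0 5" --pt "0 0 0 0 0 0 5" --pt "0 0 0 0 0 0 5" --pt "0 0 0 0 0 0 5" --pt "0 0 0 0 0 0 5" --pt "0 0 0 0 0 0 5" --pt "0 0 0 0 0 0 5"

```text
t: 4.82
position: [0.4248, 0.3208, 0.1127]
tool_rot: [[-0.135, 0.991, 0.001], [0.991, 0.135, 0.0], [0.0, 0.001, -1.0]]
force: [0.1, -0.8, 6.8]
gripper_width: 0.0108
gripper_force: 59.3
```

Run:
```python
from h import *
from scipy.optimize import least_squares
np.set_printoptions(precision=4,suppress=True)
obs=[("top",(-20,34,18),(289.2,184.5)),("top",(-20,-34,18),(320,191)),("scene",(-20,34,18),(298.6,243)),("scene",(-20,-34,18),(287,231)),
("top",(105,34,-8.5),(300.5,129)),("top",(105,-34,-8.5),(331.6,135))]
def pt(q,o):
    c,s=np.cos(q[3]),np.sin(q[3]);x,y,z=np.array(o)/1e3
    return np.array([q[0]+c*x-s*y,q[1]+s*x+c*y,q[2]+z])
for sel in(obs,obs[:4]):
    f=lambda q:np.concatenate([proj(P[n],pt(q,o))-uv for n,o,uv in sel])
    r=least_squares(f,[.6,-.015,.19,-.165]);print(r.x,r.fun.reshape(-1,2).tolist())
    q=r.x
    for o in [(-20,34,18),(-10,34,-8.5),(0,34,-8.5),(105,34,-8.5),(-10,-34,-8.5)]: print(o,proj(P["scene"],pt(q,o)),proj(P["top"],pt(q,o)))
```

```text
[ 0.6032 -0.0149  0.1931 -0.1901] [[-0.839736188925599, -1.6520702916331231], [-0.20141318116435514, -1.6019677212548231], [-2.1998187826577578, -0.2433781758790019], [-1.691730050549836, -1.3038271262158503], [-0.3189248082256313, 2.8469911053078363], [-1.2317216517585052, 3.1493647063298056]]
(-20, 34, 18) [296.4002 242.7566] [288.3603 182.8479]
(-10, 34, -8.5) [293.0235 253.133 ] [289.4138 181.5387]
(0, 34, -8.5) [289.1769 254.2057] [290.3627 177.1593]
(105, 34, -8.5) [247.2126 265.9084] [300.1811 131.847 ]
(-10, -34, -8.5) [282.1811 239.7338] [320.0506 187.9222]
[ 0.5996 -0.015   0.1896 -0.1795] [[-0.7057599404791972, 0.630708805042957], [-0.08760526567021998, 0.33707383611286446], [-0.8140569676613154, 0.3573165955398281], [-0.5950867387892913, -0.6136124027121923]]
(-20, 34, 18) [297.7859 243.3573] [288.4942 185.1307]
(-10, 34, -8.5) [294.4265 253.7117] [289.4938 183.7572]
(0, 34, -8.5) [290.6162 254.8043] [290.3924 179.3769]
(105, 34, -8.5) [249.0178 266.7332] [299.6902 134.0531]
(-10, -34, -8.5) [283.2946 240.4046] [320.113  189.8063]
```

Call:
move_arm --pt "0 0 0.5 0 0 0 5" --pt "0 0 0.8 0 0 0 5" --pt "0 0 1 0 0 0 5" --pt "0 -0.5 1 0 0 0 5" --pt "0 -0.5 0.9 0 0 0 5" --pt "0 -0.5 0 0 0 0 5" --pt "0 -0.8 0 0 0 -0.5 5" --pt "0 -0.8 0 0 0 -0.5 5"

```text
t: 5.48
position: [0.4243, 0.2423, 0.217]
tool_rot: [[-0.047, 0.999, -0.0], [0.999, 0.047, 0.0], [0.0, -0.0, -1.0]]
force: [1.1, -1.0, -2.6]
gripper_width: 0.0105
gripper_force: 59.1
```

Call:
move_arm --pt "0.4 -1 0 0 0 -0.5 5" --pt "0.4 -1 0 0 0 -0.5 5" --pt "0.4 -1 0 0 0 -0.5 5" --pt "0.4 -1 0 0 0 -0.5 5" --pt "0.4 -1 0 0 0 -0.5 5" --pt "0.4 -1 0 0 0 0 5" --pt "0.4 -1 0 0 0 0 5" --pt "0.4 -1 0 0 0 0 5"

```text
t: 6.15
position: [0.5046, 0.0417, 0.2168]
tool_rot: [[0.169, 0.986, -0.001], [0.986, -0.169, -0.0], [-0.0, -0.001, -1.0]]
force: [0.1, 0.2, -2.1]
gripper_width: 0.0105
gripper_force: 59.1
```

Call:
move_arm --pt "0.3 -0.8 0 0 0 0 5" --pt "0 -0.6 0 0 0 0 5" --pt "0 -0.4 0 0 0 0 5" --pt "0 0 0 0 0 0 5" --pt "0 0 0 0 0 0 5" --pt "0 0 0 0 0 0 5" --pt "0 0 0 0 0 0 5" --pt "0 0 0 0 0 0 5"

```text
t: 6.82
position: [0.512, -0.0009, 0.2173]
tool_rot: [[0.168, 0.986, -0.0], [0.986, -0.168, 0.0], [0.0, -0.0, -1.0]]
force: [-0.5, -0.7, -2.1]
gripper_width: 0.011
gripper_force: 59.1
```

Call:
move_arm --pt "0.6 -0.12 0 0 0 0 5" --pt "0.6 -0.12 0 0 0 0 5" --pt "0.6 -0.12 0 0 0 0 5" --pt "0.6 -0.12 0 0 0 0 5" --pt "0.6 -0.12 0 0 0 0 5" --pt "0.56 -0.12 0 0 0 0 5" --pt "0 0 0 0 0 0 5" --pt "0 0 0 0 0 0 5"

```text
t: 7.48
position: [0.6011, -0.0193, 0.2168]
tool_rot: [[0.169, 0.986, -0.001], [0.986, -0.169, 0.0], [0.0, -0.001, -1.0]]
force: [0.7, 1.0, -3.2]
gripper_width: 0.0112
gripper_force: 59.1
```

Run:
```python
from h import *
s=read_state();print(s['position'],s['force'])
im=snapshot("scene")[:,:,::-1];t=snapshot("top")[:,:,::-1]
a=cv2.resize(im[170:290,210:310],None,fx=4,fy=4,interpolation=2);b=cv2.resize(t[100:220,260:360],None,fx=4,fy=4,interpolation=2)
cv2.imwrite("pics/p2.png",cv2.convertScaleAbs(np.hstack([a,b]),alpha=1.4,beta=10))
X=s['position']+[.0007,.004,.008]
for o in(0,.034,-.034,.059,-.059): Y=X+np.array([.169,.985,0])*o; print(o,(proj(P["scene"],Y)-[210,170])*4,(proj(P["top"],Y)-[260,100])*4+[400,0])
```

```text
[ 0.60105991 -0.01928747  0.21684335] [ 0.67937085  1.04729407 -3.15480695]
0 [292.782949  251.7112989] [585.43372558 304.36957609]
0.034 [316.10757946 278.15376156] [521.66655312 292.38143145]
-0.034 [270.49750058 226.44692703] [649.17297533 316.3524713 ]
0.059 [333.96403397 298.39711044] [474.7611016 283.5632682]
-0.059 [254.73436867 208.57671778] [696.02226737 325.16007665]
```

View pics/p2.png

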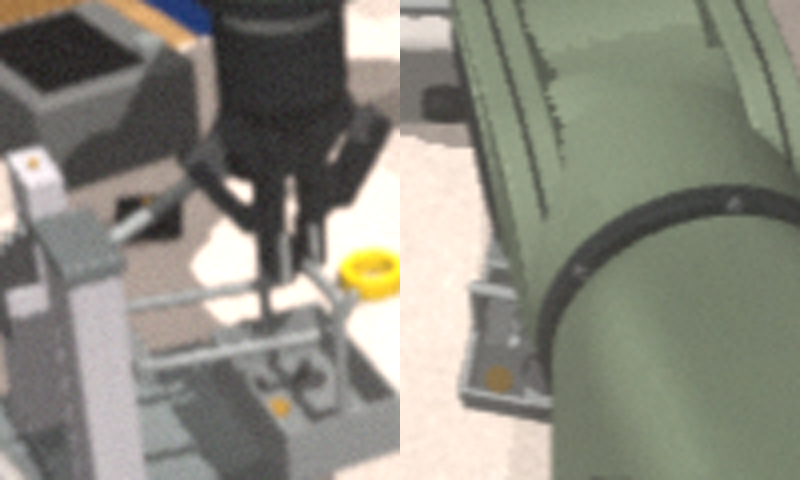

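The near prong runs from (140,362) to its bend at about (325,335), and its upturned tip is at (350,294). The bar, at about (316,278), stands above the prongs and behind the tips, as predicted. I'm lowering it now.

Call:
move_arm --pt "0 0 -0.3 0 0 0 5" --pt "0 0 -0.3 0 0 0 5" --pt "0 0 -0.3 0 0 0 5" --pt "0 0 -0.2 0 0 0 5" --pt "0 0 -0.1 0 0 0 5" --pt "0 0 0 0 0 0 5" --pt "0 0 0 0 0 0 5" --pt "0 0 0 0 0 0 5"

```text
t: 8.25
position: [0.6012, -0.0197, 0.1875]
tool_rot: [[0.169, 0.986, 0.0], [0.986, -0.169, 0.0], [0.0, 0.0, -1.0]]
force: [0.0, 0.1, -2.9]
gripper_width: 0.0106
gripper_force: 59.1
```

Call:
move_arm --pt "0 0 -0.04 0 0 0 5" --pt "0 0 -0.04 0 0 0 5" --pt "0 0 0 0 0 0 5" --pt "0 0 0 0 0 0 5" --pt "0 0 0 0 0 0 5" --pt "0 0 0 0 0 0 5" --pt "0 0 0 0 0 0 5" --pt "0 0 0 0 0 0 5"

```text
t: 8.92
position: [0.6012, -0.0197, 0.1855]
tool_rot: [[0.169, 0.986, 0.0], [0.986, -0.169, 0.0], [0.0, 0.0, -1.0]]
force: [0.0, -0.7, 5.4]
gripper_width: 0.0109
gripper_force: 60.1
```

Call:
move_arm --pt "0 0 0.02 0 0 0 5" --pt "0 0 0 0 0 0 12" --pt "0 0 0 0 0 0 16" --pt "0 0 0 0 0 0 25" --pt "0 0 0 0 0 0 40" --pt "0 0 0 0 0 0 50" --pt "0 0 0 0 0 0 50" --pt "0 0 0 0 0 0 50"

```text
t: 9.58
position: [0.6011, -0.0198, 0.1858]
tool_rot: [[0.169, 0.986, -0.0], [0.986, -0.169, 0.0], [0.0, -0.0, -1.0]]
force: [0.2, -0.6, -0.7]
gripper_width: 0.0498
gripper_force: 0.0
```

Run:
```python
from h import *
s=read_state();print(s['position'],s['force'],s['gripper_width'])
im=snapshot("scene")[:,:,::-1]
cv2.imwrite("pics/p3.png",cv2.convertScaleAbs(cv2.resize(im[180:300,200:330],None,fx=5,fy=5,interpolation=2),alpha=1.4,beta=10))
```

```text
[ 0.60108269 -0.019782    0.18575939] [ 0.2295571  -0.56300016 -0.71250141] 0.04975531020971185
```

View pics/p3.png

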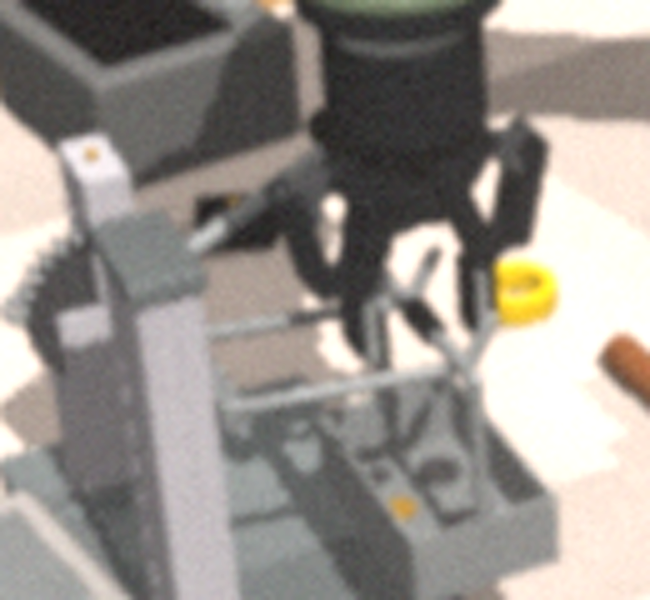

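The bail lies across both prongs, with the grip at (425,315) between the upturned tips, and the fingers are clear of it. I'm going straight up and then over to the knob.

Call:
move_arm --pt "0 0 0.5 0 0 0 50" --pt "0 0 0.8 0 0 0 50" --pt "0 0 1 0 0 0 50" --pt "0 0 1 0 0 0 50" --pt "0 0 1 0 0 0 50" --pt "0 0 1 0 0 0 50" --pt "0 0 1 0 0 0 50" --pt "0 0 0 0 0 0 50"

```text
t: 10.3
position: [0.602, -0.0196, 0.3476]
tool_rot: [[0.169, 0.986, 0.006], [0.986, -0.169, 0.0], [0.001, 0.006, -1.0]]
force: [-0.4, -0.2, 0.7]
gripper_width: 0.05
gripper_force: 0.0
```

Call:
move_arm --pt "-0.4 -0.3 0 0 0 1 0" --pt "-0.4 -0.3 0 0 0 1 0" --pt "-0.4 -0.4 0 0 0 1 0" --pt "-0.4 -0.4 0 0 0 1 0" --pt "-0.4 -0.4 0 0 0 1 0" --pt "-0.1 -0.4 0 0 0 1 0" --pt "0 -0.4 0 0 0 1 0" --pt "0 -0.4 0 0 0 1 0"

```text
t: 10.97
position: [0.5484, -0.0953, 0.3432]
tool_rot: [[-0.508, 0.862, -0.0], [0.862, 0.508, -0.0], [-0.0, -0.0, -1.0]]
force: [0.5, -0.3, -0.9]
gripper_width: 0.0002
gripper_force: 0.0
```

Call:
move_arm --pt "0 -0.4 0 0 0 1 0" --pt "0 -0.4 0 0 0 1 0" --pt "0 -0.4 0 0 0 1 0" --pt "0 -0.4 0 0 0 1 0" --pt "0 -0.4 0 0 0 1 0" --pt "0 -0.4 0 0 0 1 0" --pt "0 -0.4 0 0 0 1 0" --pt "0 -0.4 0 0 0 1 0"

```text
t: 11.63
position: [0.5485, -0.1753, 0.343]
tool_rot: [[-0.943, 0.334, -0.0], [0.334, 0.943, -0.0], [0.0, -0.0, -1.0]]
force: [0.2, -0.5, -0.5]
gripper_width: -0.0003
gripper_force: 0.0
```

Call:
move_arm --pt "0 0 0 0 0 1 0" --pt "0 0 0 0 0 1 0" --pt "0 0 0 0 0 0 0" --pt "0 0 0 0 0 0 0" --pt "0 0 0 0 0 0 0" --pt "0 0 0 0 0 0 0" --pt "0 0 0 0 0 0 0" --pt "0 0 0 0 0 0 0"

```text
t: 12.3
position: [0.5486, -0.1747, 0.3433]
tool_rot: [[-0.985, 0.17, 0.0], [0.17, 0.985, -0.0], [-0.0, -0.0, -1.0]]
force: [-0.5, 0.8, -0.7]
gripper_width: -0.0001
gripper_force: 0.0
```

Run:
```python
from h import *
s=read_state();print(s['t'],s['position'],s['tool_rot'],s['joints'],s['force'],s['gripper_width'])
im=snapshot("scene")[:,:,::-1];w=snapshot("wrist")[:,:,::-1]
p=wristP(s);K=np.array([.5472,-.1783,.205])
for X in(K,K+[.0042,.0247,0],K-[.0042,.0247,0],[.602,-.015,.192]): print(proj(p,X)*.75+[360,0])
m=np.zeros((600,800,3),np.uint8)
a=cv2.resize(im[190:310,230:320],None,fx=4,fy=4,interpolation=2)
m[:480,:360]=cv2.convertScaleAbs(a,alpha=1.4,beta=10);m[:360,360:]=cv2.resize(w,None,fx=.75,fy=.75)[:,:440]
cv2.imwrite("pics/p4.png",m)
```

```text
12.3 [ 0.54859125 -0.17468777  0.34331073] [[-9.85441409e-01  1.70015372e-01  6.14285486e-05]
 [ 1.70015354e-01  9.85441387e-01 -2.30199384e-04]
 [-9.96716679e-05 -2.16404209e-04 -9.99999972e-01]] [ 0.60496446  0.69251075 -0.77346826  1.27988753  0.47477743  1.35215761
  1.2494562 ] [-0.51854751  0.83376416 -0.66429745] -0.00012154732229043121
[593.50623201 166.24183898]
[621.88926082 166.16528345]
[565.12217052 166.31839729]
[773.82748434 189.75471167]
```

View pics/p4.png

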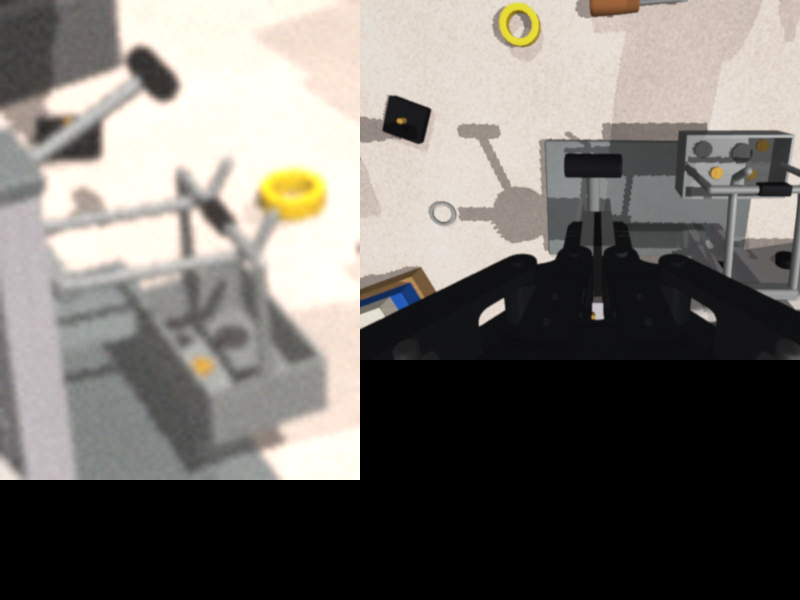

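The basket hangs upright on both prongs. The knob is at (594,166) in the wrist view, exactly where predicted. I'm now descending onto it.

Call:
move_arm --pt "-0.04 -0.13 -0.8 0 0 0 0" --pt "0 0 -1 0 0 0 0" --pt "0 0 -1 0 0 0 0" --pt "0 0 -0.8 0 0 0 0" --pt "0 0 -0.5 0 0 0 0" --pt "0 0 -0.3 0 0 0 0" --pt "0 0 0 0 0 0 0" --pt "0 0 0 0 0 0 0"

```text
t: 13.07
position: [0.5478, -0.178, 0.2338]
tool_rot: [[-0.986, 0.169, 0.0], [0.169, 0.986, -0.0], [-0.0, -0.0, -1.0]]
force: [0.3, -0.4, 0.7]
gripper_width: -0.0
gripper_force: 0.0
```

Call:
move_arm --pt "0 0 -0.05 0 0 0 0" --pt "0 0 -0.05 0 0 0 0" --pt "0 0 -0.05 0 0 0 0" --pt "0 0 -0.05 0 0 0 0" --pt "0 0 -0.05 0 0 0 0" --pt "0 0 0 0 0 0 0" --pt "0 0 0 0 0 0 0" --pt "0 0 0 0 0 0 0"

```text
t: 13.73
position: [0.5477, -0.178, 0.2272]
tool_rot: [[-0.986, 0.169, 0.0], [0.169, 0.986, -0.0], [-0.0, -0.0, -1.0]]
force: [-1.1, -1.0, 3.0]
gripper_width: -0.0
gripper_force: 2.0
```

Call:
move_arm --pt "-0.08 0.01 -0.2 0 0 0 0" --pt "-0.08 0.01 -0.2 0 0 0 0" --pt "-0.08 0.01 -0.2 0 0 0 0" --pt "-0.08 0.01 -0.2 0 0 0 0" --pt "-0.05 0.01 -0.2 0 0 0 0" --pt "-0.04 0.01 -0.12 0 0 0 0" --pt "0 0 0 0 0 0 0" --pt "0 0 0 0 0 0 0"

```text
t: 14.4
position: [0.5374, -0.1763, 0.1991]
tool_rot: [[-0.986, 0.169, 0.0], [0.169, 0.986, 0.0], [-0.0, 0.0, -1.0]]
force: [-1.4, 1.9, 5.1]
gripper_width: 0.0
gripper_force: 2.5
```

Call:
move_arm --pt "-0.04 0.01 -0.2 0 0 0 0" --pt "-0.04 0.01 -0.2 0 0 0 0" --pt "-0.03 0.01 -0.2 0 0 0 0" --pt "-0.03 0 -0.2 0 0 0 0" --pt "-0.03 0 -0.2 0 0 0 0" --pt "0 0 -0.18 0 0 0 0" --pt "0 0 0 0 0 0 0" --pt "0 0 0 0 0 0 0"

```text
t: 15.07
position: [0.5332, -0.1756, 0.1695]
tool_rot: [[-0.986, 0.169, -0.0], [0.169, 0.986, 0.0], [0.0, 0.0, -1.0]]
force: [-1.2, 2.3, 5.2]
gripper_width: -0.0003
gripper_force: 2.3
```

Call:
move_arm --pt "0 0 -0.2 0 0 0 0" --pt "0 0 -0.2 0 0 0 0" --pt "0.02 0 -0.2 0 0 0 0" --pt "0.02 0 -0.2 0 0 0 0" --pt "0.02 0 -0.2 0 0 0 0" --pt "0 0 -0.2 0 0 0 0" --pt "0 0 0 0 0 0 0" --pt "0 0 0 0 0 0 0"

```text
t: 15.73
position: [0.5348, -0.1758, 0.1395]
tool_rot: [[-0.986, 0.169, 0.0], [0.169, 0.986, -0.0], [-0.0, -0.0, -1.0]]
force: [0.3, 0.4, 4.8]
gripper_width: 0.0005
gripper_force: 2.5
```

Call:
move_arm --pt "0.05 -0.01 -0.15 0 0 0 0" --pt "0.05 -0.01 -0.15 0 0 0 0" --pt "0.05 -0.01 -0.15 0 0 0 0" --pt "0.05 -0.01 -0.15 0 0 0 0" --pt "0.03 0 -0.1 0 0 0 0" --pt "0 0 0 0 0 0 0" --pt "0 0 0 0 0 0 0" --pt "0 0 0 0 0 0 0"

```text
t: 16.4
position: [0.5403, -0.1768, 0.1222]
tool_rot: [[-0.986, 0.169, -0.0], [0.169, 0.986, -0.0], [0.0, -0.0, -1.0]]
force: [-1.8, 1.9, 4.3]
gripper_width: -0.0003
gripper_force: 2.1
```

Call:
move_arm --pt "0.03 0 -0.1 0 0 0 0" --pt "0.02 0 -0.1 0 0 0 0" --pt "0 0 0 0 0 0 0" --pt "0 0 0 0 0 0 0" --pt "0 0 0 0 0 0 0" --pt "0 0 0 0 0 0 0" --pt "0 0 0 0 0 0 0" --pt "0 0 0 0 0 0 0"

```text
t: 17.07
position: [0.5417, -0.1769, 0.1171]
tool_rot: [[-0.986, 0.169, 0.0], [0.169, 0.986, -0.0], [-0.0, -0.0, -1.0]]
force: [0.9, -1.9, 3.9]
gripper_width: -0.0002
gripper_force: 2.2
```

Call:
move_arm --pt "0.01 0 -0.08 0 0 0 0" --pt "0.01 0 -0.08 0 0 0 0" --pt "0 0 0 0 0 0 0" --pt "0 0 0 0 0 0 0" --pt "0 0 0 0 0 0 0" --pt "0 0 0 0 0 0 0" --pt "0 0 0 0 0 0 0" --pt "0 0 0 0 0 0 0"

```text
t: 17.73
position: [0.5421, -0.1768, 0.113]
tool_rot: [[-0.986, 0.169, -0.0], [0.169, 0.986, -0.0], [-0.0, -0.0, -1.0]]
force: [1.6, -2.8, 4.0]
gripper_width: -0.0002
gripper_force: 1.8
```

Run:
```python
from h import *
s=read_state();print(s['t'],s['position'],s['force'])
F=[]
import time
im=snapshot("scene")[:,:,::-1]
for i in range(3): F.append(read_state()['force'][2]);snapshot("wrist")
print(F)
p=P["scene"]
A=np.array([.680,-.2005,.14]);ex=np.array([.985,-.169,0])
for th in(.6,.7,.8,.9): 
    a=.45-th; print(th,(proj(p,A-.15*np.cos(a)*ex+[0,0,.15*np.sin(a)])-[200,180])*5)
print((proj(p,[.602,-.015,.192+.04])-[200,180])*5)
cv2.imwrite("pics/p5.png",cv2.convertScaleAbs(cv2.resize(im[180:300,200:330],None,fx=5,fy=5,interpolation=2),alpha=1.4,beta=10))
```

```text
17.7333 [ 0.54206293 -0.17682948  0.11303633] [ 1.63011877 -2.8061235   4.01701078]
[np.float64(3.2994020462880824), np.float64(3.0807653886120563), np.float64(3.1647209955359425)]
0.6 [370.68644998 272.85040162]
0.7 [367.54546411 296.24205816]
0.8 [362.03723167 319.50534958]
0.9 [354.23869783 342.45177961]
[415.05791565 252.23269431]
```

View pics/p5.png

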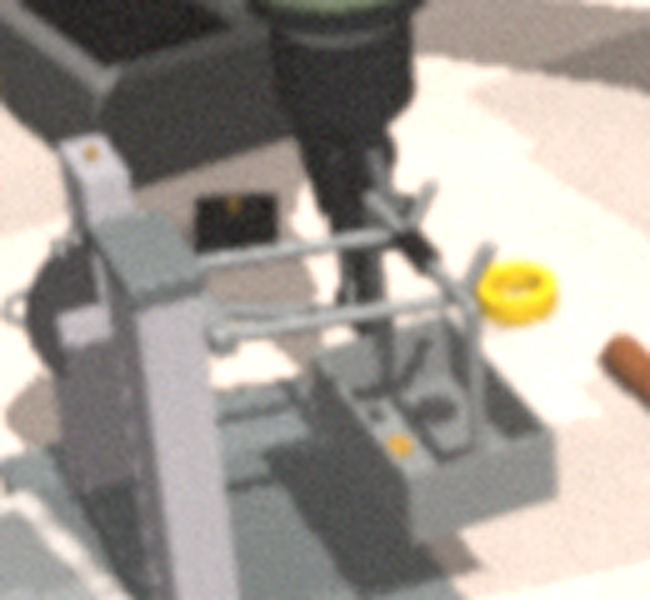

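The hook has risen about 40 mm: the grip went from (425,315) to (415,248), with (415,252) predicted for 0.8 rad. The basket hangs upright, and the push has eased to about 3 N in the fourth notch. I'll make one small trim and settle, then hand in.

Call:
move_arm --pt "0 0 -0.04 0 0 0 0" --pt "0 0 0 0 0 0 0" --pt "0 0 0 0 0 0 0" --pt "0 0 0 0 0 0 0" --pt "0 0 0 0 0 0 0" --pt "0 0 0 0 0 0 0" --pt "0 0 0 0 0 0 0" --pt "0 0 0 0 0 0 0"

```text
t: 18.6
position: [0.5421, -0.1768, 0.112]
tool_rot: [[-0.986, 0.169, -0.0], [0.169, 0.986, -0.0], [0.0, -0.0, -1.0]]
force: [1.9, -2.5, 4.3]
gripper_width: 0.0
gripper_force: 2.0
```

Call:
move_arm --pt "0 0 0 0 0 0 0" --pt "0 0 0 0 0 0 0" --pt "0 0 0 0 0 0 0" --pt "0 0 0 0 0 0 0" --pt "0 0 0 0 0 0 0" --pt "0 0 0 0 0 0 0" --pt "0 0 0 0 0 0 0" --pt "0 0 0 0 0 0 0"

```text
t: 19.27
position: [0.5421, -0.1768, 0.112]
tool_rot: [[-0.986, 0.169, -0.0], [0.169, 0.986, -0.0], [0.0, -0.0, -1.0]]
force: [0.9, -2.9, 3.9]
gripper_width: 0.0002
gripper_force: 2.0
```

Call:
move_arm --pt "0 0 0 0 0 0 0" --pt "0 0 0 0 0 0 0" --pt "0 0 0 0 0 0 0" --pt "0 0 0 0 0 0 0" --pt "0 0 0 0 0 0 0" --pt "0 0 0 0 0 0 0" --pt "0 0 0 0 0 0 0" --pt "0 0 0 0 0 0 0"

```text
t: 19.93
position: [0.5421, -0.1768, 0.112]
tool_rot: [[-0.986, 0.169, -0.0], [0.169, 0.986, -0.0], [-0.0, -0.0, -1.0]]
force: [0.8, -2.3, 2.9]
gripper_width: 0.0004
gripper_force: 1.9
```

```bash
python3 -c "
from plant import *
print(finish_job())"
```

```text
the job is handed in; nothing more can be done
None
```

The basket hangs by its bail on the hook, and the job was handed in with the closed fingers still holding the knob down at the fourth notch (about 0.79 rad, worked out from the fingertip height); no verdict came back.

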